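# Find the hidden release notch and spring the key drawer

### The job

The flat plywood key case on the bench opens from the back: somewhere along the black rail on its rear edge, the side away from you, a shallow notch holds a push tongue. Run a fingertip along that edge until you find the notch, then press the tongue inside it fully home, so that the key drawer at the front comes all the way out, and take the hand away. Pick nothing up, and leave the wooden blocks, the wax tin and the screw jar where they stand.

Things in the scene. Friction and masses are not known exactly. Their poses are not given: they have to be found in the camera images.
- key_case: Flat plywood case with metal corners, 110 (x) x 400 (y) x 60 mm high, fixed to the bench. Origin: centre of its underside, on the bench top; x points from its front (drawer side, towards the robot) to its rear, y to its left end, z up. The plywood cheeks at both ends of its rear edge reach x = +55 mm. The bench behind the rail is bare for at least 45 mm.
- rail_right (a point): Right (-y) end of the black rail let into the case's rear edge, at x = +53, y = -85, z = 58 mm of the case. The rail's rear face runs straight and upright (z 6 to 58 mm) from here to rail_left, 170 mm long, rigid, 2 mm behind the cheeks' face. It has one notch, 50 mm long, open to the rear and at the top, floor at z = 11 mm.
- rail_left (a point): Left (+y) end of the rail, at x = +53, y = +85, z = 58 mm of the case. The middle of the notch lies anywhere between 30 mm from rail_right and 30 mm from this end; its place is not reported and must be felt. The face of the black push tongue stands 5 mm deep in the notch: 49 mm long, z 12 to 58 mm, the colour of the rail.
- release (a joint): Travel of the push tongue in m: 0 as found (face 5 mm deep in the notch), 0.012 fully home (face 17 mm deep). It slides straight towards the case's front (-x of the case), takes about 4 to 6 N, moves the drawer with it through a linkage, has no spring and stays where it is left.
- key_drawer (a joint): Opening of the key drawer (front of the case, 138 mm wide, no handle) in m: 0 shut, 0.042 fully out towards -x of the case; it always equals 3.5 times the tongue's travel.
- sanding_block: Bystander: wooden sanding block, 72 x 111 x 29 mm, loose on the bench behind the case's right (-y) end; origin at the centre of its underside.
- wax_tin: Bystander: round cream wax tin, 75 mm across, 29 mm high, loose on the bench behind the case's left (+y) end; origin at the centre of its underside.
- screw_jar: Bystander: cream jar with a grey lid, 54 mm across, 78 mm high, loose, off the case's left (+y) end; origin at the centre of its underside.
- offcut_block: Bystander: dark wood offcut, 64 x 93 x 45 mm, loose, off the case's right (-y) end; origin at the centre of its underside.

How it is judged:
By the outcome, as a careful person would: the job done as asked, in the order asked, and still so for the second after the job is handed in, with the robot touching nothing.
It also fails if it takes over 58 s, if anything falls off the work surface, if the arm or the gripper's body presses on something with over 40 N, if the wrist force passes 120 N, or if a joint passes its speed limit or range.

### The arm

A 6-joint arm with a two-finger parallel gripper is mounted at the origin on a cart in front of the work surface, level with it; the furniture and walls round the work are solid. World frame = base frame: x ahead of the robot, y to its left, z up, the work surface at z = 0. Lengths are in m, angles in degrees, forces in N, time in s.
With the tool pointing down it reaches from about 0.4 to 0.825 m from the base axis. Payload 7 kg.
Tool frame: the origin (TCP) lies midway between the tips of the shut fingers; the grasp point (between the pads) lies 19 mm behind it; z points along the fingers, y is the direction in which the jaws open and shut (so a half turn about z gives the same grasp; the last joint's range is limited). The gripper opens to 88 mm and grips with 3 to 60 N. Pads are 19 mm wide; open, the fingers measure 130 mm over their backs; the gripper's body (78 mm by 193 mm) begins 47 mm behind the grasp point.
Start: joints at [-53.91, 20.546, 0.682, 0, -70.136, -16.507], TCP at [0.226, -0.636, 0.227] pointing down, gripper open.
Joint ranges: [-176.03, 176.03], [-82.01, 121.73], [-58.28, 71.71], [-173.87, 95.51], [-174.79, -0.11], [-173.66, 173.66]. Speed limits (degrees/s): [136.94, 136.94, 172.46, 180, 180, 180].

### API

Orientations are given as a 3x3 rotation matrix whose columns are the frame's x, y, z axes.
In Python, from rig import robot gives the robot as it stands. Calls block until the motion is done:
- robot.goto(position, orientation): joint-space move of the TCP to a pose.
- robot.servo_line(position, ori=None, speed=0.15): straight line of the TCP; ori=None keeps the orientation; speed is the mean speed in m/s.
- robot.movej(angles): joint-space move.
- robot.move_gripper(opening): opening from 0.0 (shut) to 1.0 (fully open); the grip force is fixed at half the most; returns when the fingers have stopped.
- robot.dwell(seconds).
- robot.ik(position, orientation): joint angles nearest the present ones, or None.
- robot.grab_frame(name): name is "scene" or "top" or "wrist"; returns (picture, depth): 384x512x3 uint8, red, green, blue; 384x512 float32, m along the optical axis (not along the pixel's ray), 0 where there is no reading.
- robot.camera_info(name): a dict with "vfov" (degrees; the focal length in pixels is half the picture's height over the tangent of half this angle, whatever the lens; pixels are square), "cx", "cy" (the principal point, pixels), "view" (4x4, takes a point from world to camera coordinates); the wrist camera has in their place "T_tool_cam" (4x4, takes a point from camera to tool coordinates, whose origin is the TCP and whose axes are the flange's). Camera axes: x right, y down, z forward; pixel columns grow to the right and rows downward; lengths in m; the calibration is good to about 2 mm. A picture is of the moment at which its call begins: read the wrist's pose just before it. camera_info takes no time and is no camera call.
A pose or a line that the arm cannot do raises robot.Unreachable and nothing moves.
- robot.job_done(): hands the job in, once; it reports no verdict.
Readings, each from a call of its own:
- robot.read_t(): time.
- robot.read_qpos(): joint angles.
- robot.read_qvel(): joint speeds.
- robot.read_effort(): joint torques, N m.
- robot.read_position(): TCP position.
- robot.read_tcp_rot(): TCP orientation.
- robot.read_force(): force on the tool from outside, world axes, zero at the start.
- robot.read_ft_torque(): the same for the moment, N m.
- robot.read_grip_width(): opening from 0.0 (shut) to 1.0 (fully open).
Only numpy, scipy, OpenCV 4.12 (cv2) and the standard library are available. Lean on these libraries where they do the work, as an engineer would, in place of code of your own. Each camera call takes 0.05 s, during which the arm holds its last target. There are 200 camera calls.

## Working session

There is one attempt and no reset: what is moved stays moved. The work goes in short steps, each a Python script; the robot and the scene stay as the last script left them, time stands still between calls to the robot, and variables do not carry over. Pictures are saved under pics/ and viewed, about 8 in all and at most 12, crops included, and the job is handed in when it is done.

```bash
mkdir -p pics; ls
cat > h.py <<'E'
from rig import robot
import numpy as np, cv2
def snap(n,f):
    p,d=robot.grab_frame(n); cv2.imwrite(f'pics/{f}.png',p[:,:,::-1]); np.save(f'pics/{f}.npy',d); return p,d
def cam(n):
    c=robot.camera_info(n); return 192/np.tan(np.radians(c['vfov']/2)),c['cx'],c['cy'],np.linalg.inv(np.array(c['view']))
def world(n,d,u,v,z=None):
    f,cx,cy,T=cam(n); r=np.array([(u-cx)/f,(v-cy)/f,1])
    if z is not None:
        w=T[:3,:3]@r; return T[:3,3]+w*(z-T[2,3])/w[2]
    k=d[int(v)-1:int(v)+2,int(u)-1:int(u)+2]; k=np.median(k[k>0]) if (k>0).any() else np.nan
    return T[:3,:3]@(r*k)+T[:3,3]
E
python3 - <<'E'
from h import *
for n in('scene','top'):
    snap(n,n); print(n,robot.camera_info(n))
a=cv2.imread('pics/top.png'); cv2.imwrite('pics/top2.png',cv2.resize(a,(800,600),interpolation=cv2.INTER_CUBIC))
print(robot.read_t())
E
```

```text
pics
scene {'vfov': 55.33235108041315, 'cx': 260.9034818276642, 'cy': 193.04772226909594, 'view': array([[-0.49373784, -0.86938203, -0.01994583,  0.314975  ],
       [-0.51660388,  0.31168492, -0.79747912,  0.32599409],
       [ 0.69953082, -0.38344153, -0.60301677,  0.80389483],
       [ 0.        ,  0.        ,  0.        ,  1.        ]])}
top {'vfov': 44.123533101071835, 'cx': 252.75993983899744, 'cy': 185.37447145236854, 'view': array([[ 0.01383878, -0.99984712,  0.01068767,  0.03638704],
       [-0.98198591, -0.01560445, -0.18830872,  0.55821505],
       [ 0.18844671, -0.00788918, -0.98205173,  1.16592054],
       [ 0.        ,  0.        ,  0.        ,  1.        ]])}
0.1
```

View pics/top2.png

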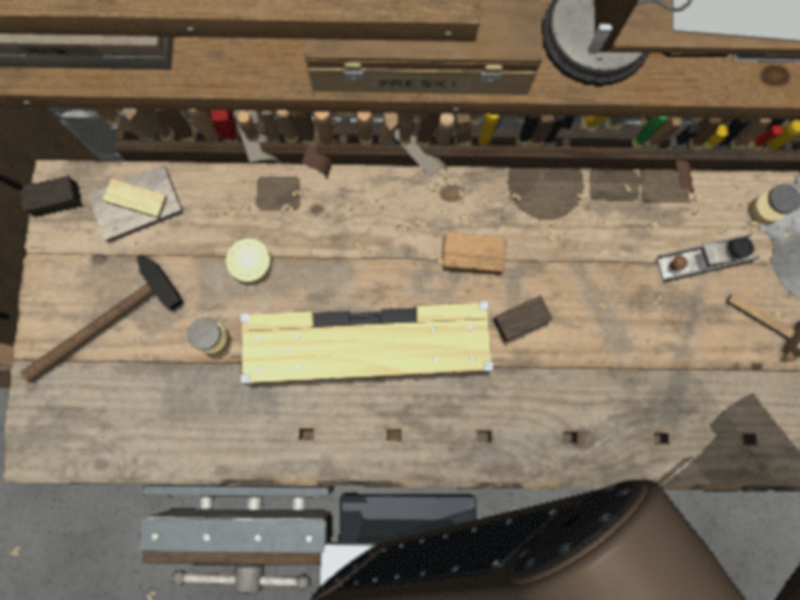

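View pics/scene.png

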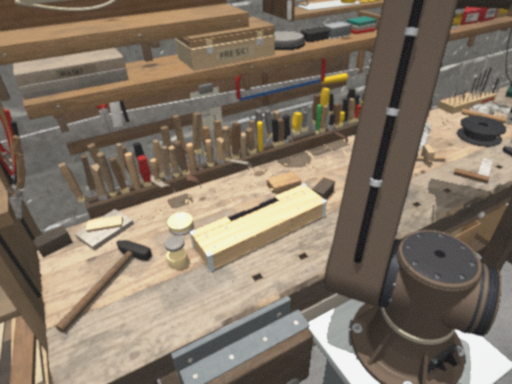

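The top view (800x600) shows the case with rear corners at about (245,317) and (485,305) and front corners at (246,379) and (489,367). The rail runs from x=313 to 417 and there's a hint of a notch at x≈350–382. I'll localise from a crop.

Run:
```python
from h import *
d=np.load('pics/top.npy'); s=512/800
for n,u,v in[('RL',245,317),('RR',485,305),('FL',246,379),('FR',489,367),('railL',313,318),('railR',417,311)]:
    print(n,world('top',d,u*s,v*s,0.06).round(4),world('top',d,u*s,v*s+2).round(4))
for n,u,v,z in[('tin',248,260,.029),('sand',474,253,.029),('off',523,319,.045),('jar',207,335,.078)]: print(n,world('top',d,u*s,v*s,z).round(3),world('top',d,u*s,v*s).round(3))
a=cv2.imread('pics/top.png')[180:255,145:325]; cv2.imwrite('pics/crop.png',cv2.resize(a,None,fx=4.4,fy=4.4,interpolation=cv2.INTER_CUBIC))
```

```text
RL [0.5072 0.2872 0.06  ] [0.5018 0.2865 0.0622]
RR [ 0.5331 -0.1026  0.06  ] [ 0.5275 -0.1023  0.0623]
FL [0.4073 0.2804 0.06  ] [0.4022 0.28   0.061 ]
FR [ 0.4321 -0.1081  0.06  ] [ 0.4273 -0.1083  0.0582]
railL [0.5073 0.177  0.06  ] [0.5025 0.1771 0.0576]
railR [0.5214 0.0083 0.06  ] [0.5163 0.0083 0.0599]
tin [0.609 0.293 0.029] [0.61  0.294 0.026]
sand [ 0.628 -0.089  0.029] [ 0.628 -0.089  0.026]
off [ 0.513 -0.167  0.045] [ 0.513 -0.167  0.045]
jar [0.475 0.342 0.078] [0.475 0.343 0.077]
```

View pics/crop.png

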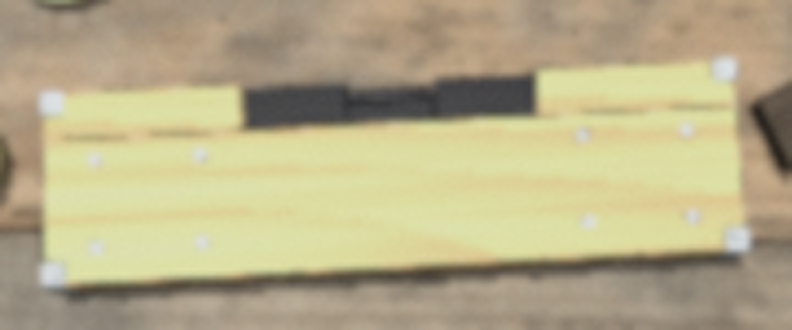

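The crop shows the case corners clearly, with rail ends at (243,88) and (536,74). The notch appears at about x=347–437, near the rail's middle. I'll fit the frame and move in with the hand shut and the 19 mm pad width along the rail.

```bash
cat >> h.py <<'E'
def frame():
    q=lambda u,v: world('top',None,u/4.4+145-.4,v/4.4+180-.4,.06)[:2]
    P=np.array([q(40,90),q(737,56),q(42,288),q(750,254)]); L=np.array([[.055,.2],[.055,-.2],[-.055,.2],[-.055,-.2]])
    z=P@[1,1j]; w=L@[1,1j]; zc=z-z.mean(); k=(zc*w.conj()).sum(); th=np.angle(k); c=z.mean()
    c=np.array([c.real,c.imag]); R=np.array([[np.cos(th),-np.sin(th)],[np.sin(th),np.cos(th)]])
    return c,R,th,(P-c)@R, [((q(u,v)-c)@R).round(4) for u,v in((243,88),(347,90),(437,84),(536,74))]
E
python3 - <<'E'
from h import *
c,R,th,P,r=frame(); print(c,np.degrees(th)); print(P.round(4)); print(r)
np.savez('frame.npz',c=c,R=R)
cx=np.array([*R[:,0],0]); z=np.array([0,0,-1.])
print(robot.read_tcp_rot())
for s in(1,-1):
    y=s*cx; O=np.c_[np.cross(y,z),y,z]
    for X,Z in((.10,.2),(.09,.03),(.05,.03)): print(s,robot.ik([*(c+R@[X,-.055]),Z],O))
E
```

```text
[0.47048048 0.09085261] 3.633199452946331
[[ 0.0567  0.2014]
 [ 0.0574 -0.2019]
 [-0.0569  0.2015]
 [-0.0573 -0.201 ]]
[array([0.0523, 0.0846]), array([0.0483, 0.0248]), array([ 0.0493, -0.0273]), array([ 0.0524, -0.0848])]
[[-9.42182886e-01 -3.35098488e-01 -6.42124718e-04]
 [-3.35099068e-01  9.42181931e-01  1.35007279e-03]
 [ 1.52590956e-04  1.48719087e-03 -9.99998882e-01]]
1 [ 23.69039512  12.31817479 -14.41013954   0.         -63.27168567
 159.94280434]
1 [ 24.05947551  22.05311587 -26.65766981   0.         -41.28921432
 159.57372394]
1 [ 25.68613282  19.04103355 -31.79384356   0.         -39.1651229
 157.94706663]
-1 [ 23.69039512  12.31817479 -14.41013954   0.         -63.27168567
 -20.05719566]
-1 [ 24.05947551  22.05311587 -26.65766981   0.         -41.28921432
 -20.42627606]
-1 [ 25.68613282  19.04103355 -31.79384356   0.         -39.1651229
 -22.05293337]
```

```bash
cat >> h.py <<'E'
F=np.load('frame.npz'); c,R=F['c'],F['R']
cx=np.array([*R[:,0],0]); zz=np.array([0,0,-1.]); O=np.c_[np.cross(-cx,zz),-cx,zz]
W=lambda X,Y,Z=.03: np.array([*(c+R@[X,Y]),Z])
def loc(): p=robot.read_position(); return np.array([*(R.T@(np.array(p[:2])-c)),p[2]])
def fc(): f=np.array(robot.read_force()); return np.array([*(R.T@f[:2]),f[2]])
E
python3 - <<'E'
from h import *
robot.move_gripper(0.); print(robot.read_t())
robot.goto(W(.09,-.055,.2),O); print(robot.read_t())
robot.servo_line(W(.09,-.055),speed=.12); print(robot.read_t(),loc().round(4),robot.read_grip_width())
robot.dwell(.2)
for i in range(3): print(fc().round(2)); robot.dwell(.05)
snap('top','t2'); a=cv2.imread('pics/t2.png')[150:270,135:335]; cv2.imwrite('pics/t2c.png',cv2.resize(a,None,fx=4,fy=4,interpolation=cv2.INTER_CUBIC))
t=robot.read_t();robot.servo_line(W(.088,-.055),speed=.02);print(robot.read_t()-t)
E
```

```text
1.525
4.2
5.7667 [ 0.0905 -0.0549  0.0307] 0.0037975247665147237
[-0.28 -0.77  0.15]
[0.25 0.5  0.08]
[-0.37 -0.42 -0.73]
0.25
```

View pics/t2c.png

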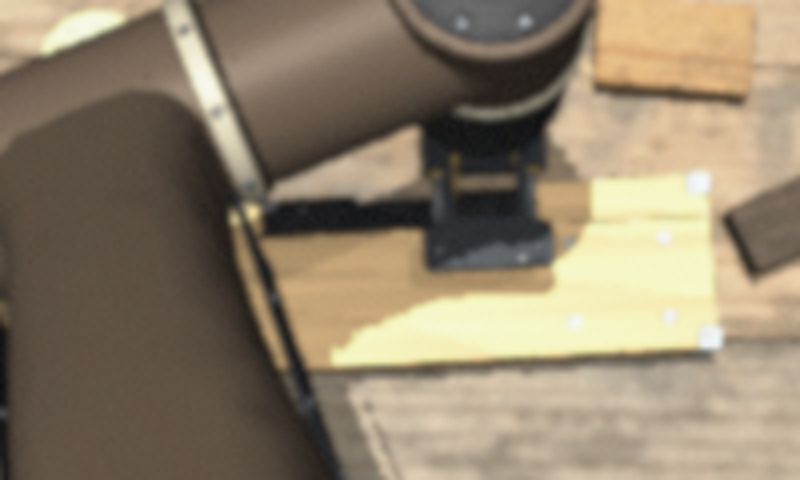

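The image shows the hand behind the rail's right half at about (490,200), clear of the blocks. Next I'll touch the rail and slide along it with light force.

```bash
cat >> h.py <<'E'
def F_(n=4):
    a=[]
    for _ in range(n): a.append(fc()); robot.dwell(.01)
    return np.mean(a,0)
E
python3 - <<'E'
from h import *
b=F_(8); X=.088
while X>.050:
    X-=.001; robot.servo_line(W(X,-.055),speed=.02); f=F_(3)-b
    if f[0]>2.5: break
print('touch',X,loc().round(4),f.round(2),robot.read_t())
np.savez('touch.npz',b=b,X=X,l=loc())
E
```

```text
touch 0.07099999999999998 [ 0.0725 -0.0548  0.0304] [ 5.9  -1.25 -2.86] 11.1583
```

Run:
```python
from h import *
T=np.load('touch.npz'); b,X,x0=T['b'],float(T['X']),T['l'][0]; Y=-.055
while Y<.06:
    Y+=.003; robot.servo_line(W(X,Y),speed=.03); f=F_(3)-b; l=loc()
    print(round(Y,4),round(X,4),l[:2].round(4),f.round(1))
    if f[0]>20 or abs(f[1])>15: print('stop');break
    if f[0]<1 and l[0]<x0-.002: print('notch');break
    X+=float(np.clip((f[0]-3.5)/6*.0006,-.001,.001))
    if f[0]<1: X-=.0007
print(robot.read_t()); np.savez('touch.npz',b=b,X=X,l=T['l'],Y=Y)
```

```text
-0.052 0.071 [ 0.0724 -0.0518] [ 4.7 -2.2 -0.2]
-0.049 0.0711 [ 0.0724 -0.0488] [ 4.6 -1.7  1.2]
-0.046 0.0712 [ 0.0724 -0.0459] [ 4.7 -2.1  1.2]
-0.043 0.0714 [ 0.0724 -0.0429] [ 4.5 -2.1  1.4]
-0.04 0.0715 [ 0.0724 -0.0399] [ 4.4 -1.8  1.7]
-0.037 0.0715 [ 0.0724 -0.0369] [ 4.6 -2.1  1.8]
-0.034 0.0717 [ 0.0724 -0.0339] [ 4.6 -1.6  1.6]
-0.031 0.0718 [ 0.0724 -0.031 ] [ 4.5 -2.2  1.6]
-0.028 0.0719 [ 0.0724 -0.028 ] [ 4.5 -2.4  1.7]
-0.025 0.072 [ 0.0723 -0.025 ] [ 4.3 -2.4  1. ]
-0.022 0.072 [ 0.0723 -0.022 ] [ 4.2 -2.   1.8]
-0.019 0.0721 [ 0.0722 -0.019 ] [ 4.3 -2.   1.7]
-0.016 0.0722 [ 0.0721 -0.016 ] [ 3.9 -1.4  1.4]
-0.013 0.0722 [ 0.0715 -0.0128] [0.9 1.2 1. ]
-0.01 0.0713 [ 0.0706 -0.0101] [0.2 0.1 0.4]
-0.007 0.0702 [ 0.0701 -0.0069] [-0.2  0.1 -0.3]
notch
15.575
```

The notch's right edge is at a finger Y of about −14.5 mm, so its middle is near 0, which agrees with the picture. Now I'll centre the finger and press in, watching the force.

Run:
```python
from h import *
T=np.load('touch.npz'); b,X,Y=T['b'],float(T['X']),0.
robot.servo_line(W(X,Y),speed=.04); hit=0
while X>.045:
    X-=.001; robot.servo_line(W(X,Y),speed=.02); f=F_(3)-b; l=loc()
    print(round(X,4),l[:2].round(4),f.round(1))
    if f[0]>20 or abs(f[1])>12: break
print(robot.read_t()); robot.dwell(.2); print(loc().round(4),(F_()-b).round(1))
```

```text
0.0692 [ 0.0692 -0.0001] [-0.  -0.2  0.5]
0.0682 [ 0.0685 -0.    ] [ 1.9 -0.4 -0.1]
0.0672 [0.0678 0.0001] [ 3.9 -1.3 -1.3]
0.0662 [0.0664 0.0001] [ 4.  -0.9 -0. ]
0.0652 [0.0652 0.0001] [ 3.2 -0.7  0.9]
0.0642 [0.0642 0.0001] [ 3.  -0.4  1.1]
0.0632 [0.0632 0.    ] [ 3.1 -0.5  1. ]
0.0622 [0.0622 0.    ] [ 3.6 -0.8  1.2]
0.0612 [ 0.0611 -0.    ] [3.1 0.5 1.9]
0.0602 [0.0602 0.    ] [ 3.2 -0.2  1.5]
0.0592 [0.0591 0.    ] [3.5 0.2 1.8]
0.0582 [ 0.0581 -0.    ] [ 3.3 -0.4  2. ]
0.0572 [0.0571 0.    ] [3.3 0.3 1.8]
0.0562 [0.0564 0.    ] [ 4.8 -0.2  1.7]
0.0552 [0.0562 0.0001] [ 6.8 -1.7 -0.6]
0.0542 [0.0561 0.0002] [10.7 -3.5 -2.4]
0.0532 [0.056  0.0003] [14.2 -4.4 -5.6]
0.0522 [0.0559 0.0004] [16.7 -6.2 -7.9]
0.0512 [0.0558 0.0006] [20.8 -8.1 -8.9]
21.125
[0.0558 0.0006 0.0308] [20.  -7.7 -9.2]
```

The tongue moved about 12 mm and met a hard stop with 20 N on it. Next I'll retreat straight back, go up, and check.

Run:
```python
from h import *
robot.servo_line(W(.088,0),speed=.05); b=np.load('touch.npz')['b']; print((F_()-b).round(1))
robot.servo_line(W(.088,0,.22),speed=.15)
robot.goto(W(.05,-.42,.25),O); robot.dwell(.3)
snap('top','t3'); a=cv2.imread('pics/t3.png')[150:290,120:340]; cv2.imwrite('pics/t3c.png',cv2.resize(a,None,fx=3.6,fy=3.6,interpolation=cv2.INTER_CUBIC))
print(robot.read_t(),loc())
d=np.load('pics/t3.npy'); s=512/800
for n,u,v,z in[('tin',248,260,.029),('sand',474,253,.029),('off',523,319,.045),('jar',207,335,.078)]: print(n,world('top',d,u*s,v*s).round(3))
```

```text
[-0.   0.   0.2]
25.6 [ 0.05030826 -0.4194703   0.25007281]
tin [0.609 0.293 0.029]
sand [ 0.628 -0.089  0.029]
off [ 0.409 -0.043  0.721]
jar [0.475 0.342 0.078]
```

View pics/t3c.png

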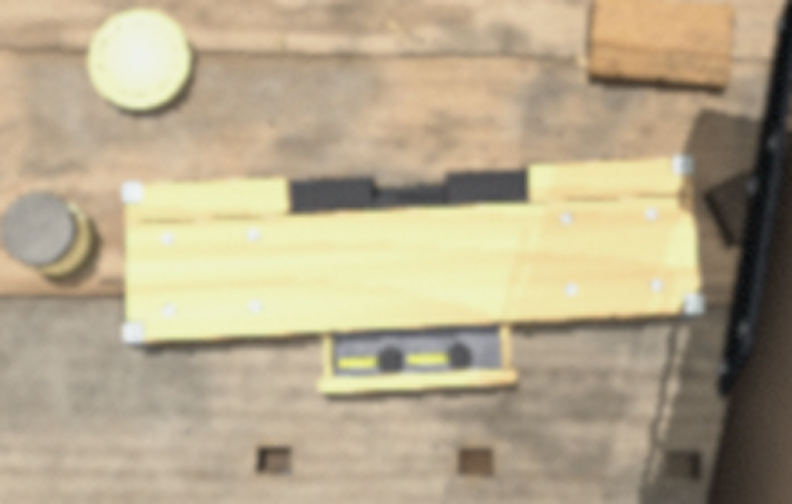

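The picture shows the drawer out at (418,360) with its key contents visible, and the tin, jar and sanding block where they were. The tongue hit its hard stop, so I'll hand it in.

```bash
python3 -c "
from h import *
q=lambda u,v,z:R.T@(world('top',None,u/3.6+120-.4,v/3.6+150-.4,z)[:2]-c)
print([q(418,389,z)[0].round(4) for z in(.03,.045,.055)])
print(robot.read_t()); robot.job_done()"
```

```text
[np.float64(-0.0967), np.float64(-0.0973), np.float64(-0.0977)]
25.6
the job is handed in; nothing more can be done
```

The key drawer is out, the hand is clear of everything, and the job is handed in at 25.6 s of the 58 s allowed.

- **Finding the notch:** I slid the closed fingertip along the rail from its right half at about 4.5 N. It dropped into the notch with the finger at about y = −14.5 mm. That puts the notch's middle near y = 0, which agrees with the overhead picture.
- **Pressing the tongue:** I met the tongue 4–5 mm deep and pushed it about 12 mm at 3–4 N, slightly under the 4–6 N stated. It then hit a hard stop, which I held at about 20 N.
- **Drawer check:** in the overhead picture the drawer front stands at about x = −97 mm of the case. That is 42 mm beyond the case front at −55 mm, so fully out.
- **Bystanders:** the wax tin, sanding block and screw jar measured in the same places as before. The arm partly hid the offcut block in the last picture, so I could not re-measure it, but the hand stayed well above it.

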